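# Find and seat the rocking jar cover

### The arm

A 7-joint arm with a two-finger parallel gripper is mounted at the origin on the work surface. World frame = base frame: x ahead of the robot, y to its left, z up, the work surface at z = 0. Lengths are in mm, angles in rad, forces in N, time in s.
With the tool pointing down it reaches from about 400 to 925 mm from the base axis. Payload 4.1 kg.
Tool frame: the origin (TCP) lies midway between the tips of the shut fingers; the grasp point (between the pads) lies behind it (manip.pinch_z is the z of the grasp point in the tool frame, in mm); z points along the fingers, y is the direction in which the jaws open and shut (so a half turn about z gives the same grasp; the last joint's range is limited). The gripper opens to 85 mm and grips with 20 to 120 N. Pads are 22 mm wide; open, the fingers measure 114 mm over their backs; the gripper's body (76 mm by 85 mm) begins 54 mm behind the grasp point. The pads swing forward as they close: fully open they stand 13 mm farther back than shut.
Start: joints at [1.114, 0.398, 0.045, 1.537, -0.019, 1.207, -0.051], TCP at [227.679, -608.861, 194.547] pointing down, gripper open.
Joint ranges: [-2.82, 2.82], [-0.49, 2.23], [-1.37, 1.46], [0, 2.46], [-1.36, 4.5], [0.23, 2], [-2.94, 2.94]. Speed limits (rad/s): [2.57, 2.57, 3.14, 3.14, 3.14, 3.14, 3.14].

### API

Orientations are given as a rotation vector (axis times angle).
In Python, from rig import manip, capture gives the robot as it stands.
- The arm moves only by the tool drive_tool, never from a script. Its argument "increments" is a list of rows, each a list of 5 numbers: the shift along the tool's x, y, z in mm, then the turn about the tool's z in degrees, then the opening in per cent of the stroke, from 0 (shut) to 100 (fully open). A call has 1 to 12 rows; each row is the pose to reach, as a shift and turn from the pose commanded when the call began, along the tool's axes at that moment; what a row does not reach only later rows make up. A row lasts 1/12 s, in which the tool goes at most 41.7 mm and 7.16 degrees, less where a joint would pass 70% of its speed; a pose out of reach is approached as far as the arm can. A call with a gripper value outside its range is refused whole. The fingers move at their own pace and stop on an object; "newtons" is the grip in N (left out, the last holds). Time passes only in rows, so rows that repeat a pose let the fingers close. It gives the time, the measured TCP pose, the force and the opening at its end, in the units of the state.
- manip.state(): the state, without advancing time (a new reading comes with each control period).
- capture(name): name is "side" or "top" or "wrist"; returns a dict with "color" (384x512x3 uint8, red, green, blue), "fovy" (degrees; the focal length in pixels is half the picture's height over the tangent of half this angle, whatever the lens; pixels are square), "cx", "cy" (the principal point, pixels), "eye" and "orientation" of the camera in the world. Camera axes: x right, y down, z forward; pixel columns grow to the right and rows downward; lengths in mm; the calibration is good to about 2 mm. The wrist camera is an equidistant fisheye: a pixel r from the principal point sees the ray r / f radians off the axis. A picture is of the moment at which its call begins. There is no depth.
- manip.finish_job(): hands the job in, once; it reports no verdict.
The state is a dict: "time": time; "joints": joint angles; "qd": joint speeds; "joint_efforts": joint torques, N m; "tcp_pos": TCP position; "tcp_rot": TCP orientation; "wrist_force": force on the tool from outside, world axes, zero at the start; "ft_torque": the same for the moment, N m; "grip_width": finger opening in mm.
Only numpy, scipy, OpenCV 4.12 (cv2) and the standard library are available. Lean on these libraries where they do the work, as an engineer would, in place of code of your own. Each camera call takes 0.05 s, during which the arm holds its last target.

### The job

One of the four identical round jar covers is not pressed home, and you can tell only by feel: press down near the edge of one cover after another until you have made one rock, then push that cover straight down by its centre button until it is fully home. Do not press the centre button of the other three, as that would vent their seal. Use only pushes with the fingertips: lift nothing, and leave everything else on the counter where it stands.

Things in the scene. Friction and masses are not known exactly. Their poses are not given: they have to be found in the camera images.
- coaster_1: Fixed cork coaster, 100 mm diameter, 10 mm thick, under one of four identical round jars (73 mm, grey-brown stoneware, fixed to it). Origin at the centre of its underside, z up. Jar, steel cover and the cover's centre button all stand on this z axis. Which of the four coasters carries the jar with the unseated cover changes every time.
- coaster_2: Like coaster_1. All four covers: round brushed steel, 80 mm diameter, its skirt hiding the jar's rim. The flat top lies 76 to 90 mm above the counter: the jars stand in their coasters to different depths (8 mm range), so height does not tell which cover is unseated. A seated cover does not move when its edge is pressed.
- coaster_3: Like coaster_1. All four covers: in the middle of the flat top is a round black rubber vent button, 22 mm diameter, standing 8 mm above the top, spring travel 3 mm (2 N to start, 5 N bottomed). So the flat steel round it is a band from 11 to 40 mm off the axis.
- coaster_4: Like coaster_1. The unseated cover stands level, 5 mm proud on its gasket. 1 to 2 N on its top 30 mm off the axis, on any side, rocks it: that side dips some 4 mm (0.15 rad) and meets the rim; let go, it springs level. That does not seat it. Its centre button bottoms, then about 11 N straight down slides it 5 mm home to a hard stop; there it stays.
- proud (a joint): How far the unseated cover stands above its home position on its jar: about 0.005 m at the start, 0 when fully home, more if it is pulled up.
- rock_x (a joint): Tilt of the unseated cover about one level axis, rad, either sign: 0 when level, up to about 0.15 when rocked.
- rock_y (a joint): Tilt of the unseated cover about the other level axis, rad, either sign.
- lift_1 (a joint): How far one of the three seated covers is pulled up from its jar, m; 0 at the start. Its number says nothing of its place.
- vent_1 (a joint): Travel of the centre vent button of one of the three seated covers, m: 0 at rest, 0.003 pressed in. Its number says nothing of its place.
- lift_2 (a joint): How far one of the three seated covers is pulled up from its jar, m; 0 at the start. Its number says nothing of its place.
- vent_2 (a joint): Travel of the centre vent button of one of the three seated covers, m: 0 at rest, 0.003 pressed in. Its number says nothing of its place.
- lift_3 (a joint): How far one of the three seated covers is pulled up from its jar, m; 0 at the start. Its number says nothing of its place.
- vent_3 (a joint): Travel of the centre vent button of one of the three seated covers, m: 0 at rest, 0.003 pressed in. Its number says nothing of its place.
- salt_cellar: Bystander: brushed steel salt cellar with sliding cover, 60 mm diameter, 48 mm tall. Origin at the centre of its underside.
- silicone_lid: Bystander: teal silicone lid lying flat, 104 mm disc with a tab and a small centre knob, 20 mm tall. Origin at the centre of the disc's underside.
- pepper_mill: Bystander: small dark wooden pepper mill, 50 mm diameter, 92 mm tall. Origin at the centre of its underside.
- spoon: Bystander: steel spoon lying flat, 170 mm long along its x. Origin about the middle of its underside.
Mind the look-alikes: they are no part of the job. What is shaped like the part that bears proud but purple is not meant.

How it is judged (in metres and radians):
On the way, in this order (a step that is already met when the one before it is completed fails the run):
1. the unseated cover has been made to rock ((value of joint any of rock_x, rock_y above 0.05 rad or value of joint any of rock_x, rock_y below -0.05 rad)), for 0.1 s.
2. the unseated cover has been pushed down home and is level (value of joint proud below 0.001 m and value of joint rock_x between -0.02 and 0.02 rad and value of joint rock_y between -0.02 and 0.02 rad), for 0.2 s.
At the end, for the whole second after the job is handed in: The cover that rocked is home on its jar within 1 mm and level within 0.02 rad; the other three covers are still home within 1 mm with their vent buttons up; every bystander lies within 30 mm of its start (all of step 2 and value of joint each of lift_1, lift_2, lift_3, vent_1, vent_2, vent_3 below 0.001 m and distance of each of salt_cellar, silicone_lid, pepper_mill, spoon from where it was at the start of the episode below 0.03 m); the robot touches nothing.
It fails at once if the centre button of a cover that was already seated is pressed in (more than 1.5 mm) (value of joint any of vent_1, vent_2, vent_3 above 0.0015 m).
It fails at once if a cover is pulled up (by more than 3 mm) (value of joint proud above 0.0085 m or value of joint any of lift_1, lift_2, lift_3 above 0.003 m).
It fails at once if a bystander is moved by more than 30 mm or lifted (distance of any of salt_cellar, silicone_lid, pepper_mill, spoon from where it was at the start of the episode above 0.03 m or height (world z) of any of salt_cellar, silicone_lid, pepper_mill, spoon above 0.015 m).
It also fails if it takes over 48 s, if anything falls off the work surface, if the arm or the gripper's body presses on something with over 40 N, if the wrist force passes 120 N, or if a joint passes its speed limit or range.

## Working session

There is one attempt and no reset: what is moved stays moved. The work goes in short steps, Python scripts to look and compute and a tool call to move; the robot and the scene stay as the last step left them, time stands still between calls to the robot, and variables do not carry over. Pictures are saved under pics/ and viewed, and the job is handed in when it is done.

Besides the shell and the picture viewer there is one more tool, called after ">>>" as name(argument=value, ...) on one line, values as JSON. drive_tool: Moves the arm, as the interface text tells. Its arguments: {"type":"object","properties":{"increments":{"type":"array","items":{"type":"array","items":{"type":"number"}}},"newtons":{"type":"number"}},"required":["increments"]}

```bash
ls; mkdir -p pics
python3 - <<'E'
from rig import manip,capture
import cv2
print(manip.state(), manip.pinch_z)
for n in("top","side","wrist"):
    c=capture(n); cv2.imwrite(f"pics/{n}0.png",c["color"][:,:,::-1]); print(n,{k:v for k,v in c.items() if k!="color"})
E
```

```text
pics
{'time': 0.0, 'joints': array([ 1.11398653,  0.39919197,  0.04500967,  1.53786395, -0.01869849,
        1.20692002, -0.05066358]), 'qd': array([ 6.76810424e-04, -5.72422353e-05, -5.47910219e-04,  9.46316670e-04,
       -8.63274997e-04,  6.20945550e-04, -1.29939811e-04]), 'joint_efforts': array([ 3.80271504e-04, -4.75134051e+01,  1.36458579e+00, -2.54226583e+01,
        1.16392836e-02,  9.43029765e-03, -5.31650798e-06]), 'tcp_pos': array([ 227.42731529, -608.16068953,  193.47021907]), 'tcp_rot': array([-3.08952850e+00, -5.58979178e-01,  7.44079003e-04]), 'wrist_force': array([-0.75780005,  0.82383161,  0.0824998 ]), 'ft_torque': array([-0.02631173, -0.03544686, -0.01855587]), 'grip_width': 85.29948614508402} -18.700000000000003
top {'fovy': 49.53209317616395, 'cx': 257.86615741389016, 'cy': 189.9613447360823, 'eye': array([ 400.41902045,   21.53173821, 1044.64929752]), 'orientation': array([-2.1671985 ,  2.18375049, -0.15470455])}
side {'fovy': 43.92586523425252, 'cx': 249.87120823838308, 'cy': 196.13784714516228, 'eye': array([-100.4361536 ,  622.32824562,  813.06274896]), 'orientation': array([-0.96952739,  2.39742601, -1.10829314])}
wrist {'fovy': 65.70646984690485, 'cx': 252.9238438131732, 'cy': 191.64940425843724, 'eye': array([ 302.75101927, -580.31438015,  372.52865095]), 'orientation': array([ 2.36096445, -1.63638465, -0.26210194])}
```

View pics/top0.png

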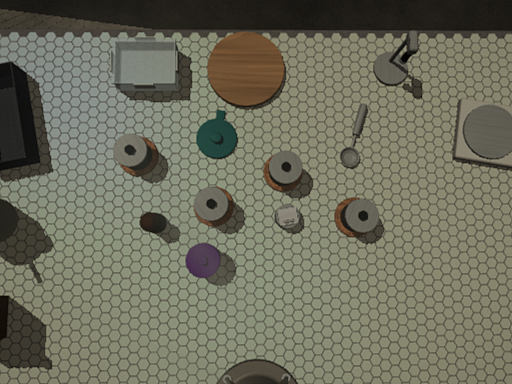

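View pics/side0.png

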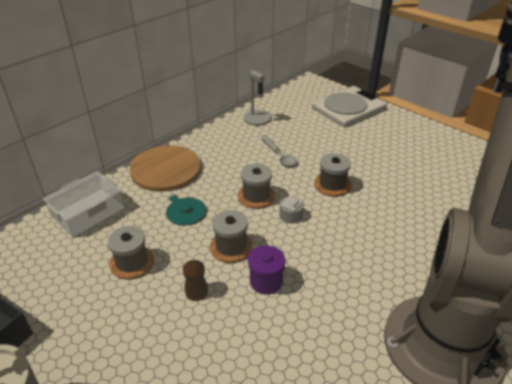

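View pics/wrist0.png

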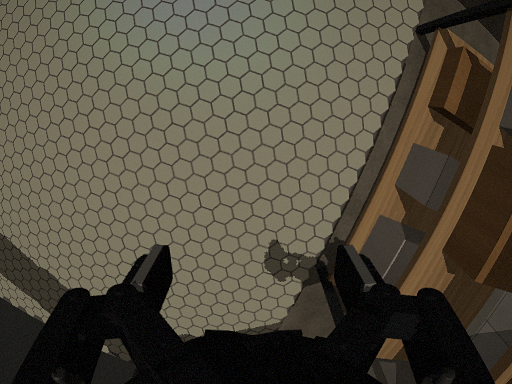

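The top view shows four grey covers with black buttons near (130,150), (212,204), (286,167) and (363,216). The purple look-alike is at (204,260). The wrist view shows only empty counter. Next I triangulate the buttons from the top and side views.

```bash
cat > h.py <<'E'
import numpy as np,cv2
from scipy.spatial.transform import Rotation as R
def ray(c,u,v):
    f=192/np.tan(np.radians(c["fovy"]/2)); d=np.array([(u-c["cx"])/f,(v-c["cy"])/f,1.]);d=R.from_rotvec(c["orientation"]).apply(d); return c["eye"],d/np.linalg.norm(d)
def tri(a,b):
    (p,d),(q,e)=a,b
    A=np.stack([d,-e],1); s=np.linalg.lstsq(A,q-p,rcond=None)[0]
    x,y=p+s[0]*d,q+s[1]*e; return (x+y)/2,np.linalg.norm(x-y)
def plane(r,z): p,d=r; return p+d*(z-p[2])/d[2]
def dark(img,u,v,w=10,t=45):
    g=img.max(2).astype(float); r=g[v-w:v+w+1,u-w:u+w+1]; wt=np.clip(t-r,0,None); yy,xx=np.mgrid[v-w:v+w+1,u-w:u+w+1]
    return (wt*xx).sum()/wt.sum(),(wt*yy).sum()/wt.sum(),(wt>0).sum()
E
python3 - <<'E'
from rig import manip,capture
import cv2,numpy as np
from h import *
t=capture("top");s=capture("side")
T=[(130,150),(212,204),(286,167),(363,216)]
S=[(126,234),(230,218),(256,170),(335,160)]
for a,b in zip(T,S):
    da=dark(t["color"],*a,w=7); db=dark(s["color"],*b,w=8)
    P,g=tri(ray(t,*da[:2]),ray(s,*db[:2])); print(np.round(da,1),np.round(db,1),P.round(1),round(g,1), np.hypot(*P[:2]).round())
hsv=cv2.cvtColor(t["color"],cv2.COLOR_RGB2HSV)
m=((hsv[...,0]<18)&(hsv[...,1]>110)&(hsv[...,2]>50)).astype(np.uint8)
n,l,st,ce=cv2.connectedComponentsWithStats(m)
for i in range(1,n):
    if st[i,4]>60: print(st[i],ce[i])
a=cv2.resize(t["color"][120:280,110:400],None,fx=2.7,fy=2.7,interpolation=2);cv2.imwrite("pics/t1.png",a[:,:,::-1])
a=cv2.resize(s["color"][130:310,80:370],None,fx=2.7,fy=2.7,interpolation=2);cv2.imwrite("pics/s1.png",a[:,:,::-1])
E
```

```text
[129.1 149.3  66. ] [126.7 237.7   6. ] [606.8 292.6  83.1] 3.3 674.0
 ** On entry to DLASCL parameter number  4 had an illegal value
 ** On entry to DLASCL parameter number  4 had an illegal value
 ** On entry to DLASCL parameter number  4 had an illegal value
 ** On entry to DLASCL parameter number  4 had an illegal value
 ** On entry to DLASCL parameter number  5 had an illegal value
 ** On entry to DLASCL parameter number  4 had an illegal valueh.py:12: RuntimeWarning: invalid value encountered in scalar divide
  return (wt*xx).sum()/wt.sum(),(wt*yy).sum()/wt.sum(),(wt>0).sum()
Traceback (most recent call last):
  File "h.py", line 7, in tri
    A=np.stack([d,-e],1); s=np.linalg.lstsq(A,q-p,rcond=None)[0]
                            ~~~~~~~~~~~~~~~^^^^^^^^^^^^^^^^^^
numpy.linalg.LinAlgError: SVD did not converge in Linear Least Squares
```

Run:
```python
from rig import manip,capture
import cv2,numpy as np
from h import *
t=capture("top");s=capture("side")
for n,c,x0,x1,y0,y1 in(("t1",t,110,400,120,280),("s1",s,80,370,130,310)):
    a=cv2.resize(c["color"][y0:y1,x0:x1],None,fx=2.7,fy=2.7,interpolation=2);cv2.imwrite(f"pics/{n}.png",a[:,:,::-1])
T=[(130,150),(212,204),(286,167),(363,216)]
S=[(126,232),(230,217),(256,170),(335,158)]
for a,b in zip(T,S):
    g=s["color"].max(2)[b[1]-6:b[1]+7,b[0]-7:b[0]+8]; print(g)
    da=dark(t["color"],*a,w=7,t=70); db=dark(s["color"],*b,w=6,t=75); print(np.round(da,1),np.round(db,1))
    P,g=tri(ray(t,*da[:2]),ray(s,*db[:2])); print(P.round(1),round(g,1), np.hypot(*P[:2]).round())
hsv=cv2.cvtColor(t["color"],cv2.COLOR_RGB2HSV)
m=((hsv[...,0]<18)&(hsv[...,1]>110)&(hsv[...,2]>50)).astype(np.uint8)
n,l,st,ce=cv2.connectedComponentsWithStats(m)
for i in range(1,n):
    if st[i,4]>60: print(st[i],ce[i])
```

```text
[[183 179 170 157 154 157 158 157 157 155 153 153 152 149 148]
 [170 164 155 146 142 144 144 142 142 140 140 141 140 139 139]
 [153 146 142 138 136 136 137 137 137 136 136 136 136 136 137]
 [141 139 137 136 136 136 135 135 135 136 135 136 136 135 136]
 [138 137 137 136 136 136 135 133 133 134 135 136 136 136 135]
 [138 138 137 135 132 130 126 123 123 127 132 135 137 136 136]
 [138 137 132 124 116 111 103  99 100 108 119 129 135 138 137]
 [136 132 121 103  88  77  71  68  69  80  98 117 129 135 137]
 [134 124 104  78  61  54  50  49  51  57  75  96 113 126 134]
 [130 112  86  62  50  46  45  46  46  48  56  72  89 109 125]
 [128 106  75  54  47  46  46  47  46  46  48  57  74  97 120]
 [128 105  74  53  47  46  45  45  45  43  47  58  77 101 122]
 [130 109  80  58  49  46  45  44  44  45  51  65  88 111 128]]
[129.5 149.6  84. ] [125.8 236.2  47. ]
[606.7 292.   86.9] 0.3 673.0
[[156 151 148 145 146 145 145 144 143 142 143 143 143 146 152]
 [145 142 141 140 140 139 139 139 139 138 138 139 139 138 141]
 [139 140 139 138 138 138 138 138 137 137 137 138 138 138 137]
 [140 139 139 137 135
[... 2067 characters left out ...]
2 136]
 [140 138 129 103  66  41  34  32  33  32  43  73 106 129 136]
 [139 137 130 108  76  52  39  35  34  35  42  68 102 125 135]
 [139 139 133 119  97  76  62  59  58  59  64  80 105 125 135]
 [138 139 137 132 121 108  99  96  95  97 100 107 120 131 135]
 [137 138 138 138 134 130 127 126 125 125 127 130 133 136 137]]
[362.8 215.4  82. ] [335.5 159.9  32. ]
[ 449.6 -249.    84.3] 0.0 514.0
[ 207   32   78   74 4464] [245.44489247  68.53629032]
[143 138  14  12  66] [149.96969697 143.89393939]
[264 156  23  36 213] [271.342723   177.95774648]
[120 164  16  12  65] [128.44615385 169.92307692]
[335 198  24  39 306] [343.40849673 217.57189542]
[195 212  23  14  70] [205.97142857 221.04285714]
```

View pics/t1.png

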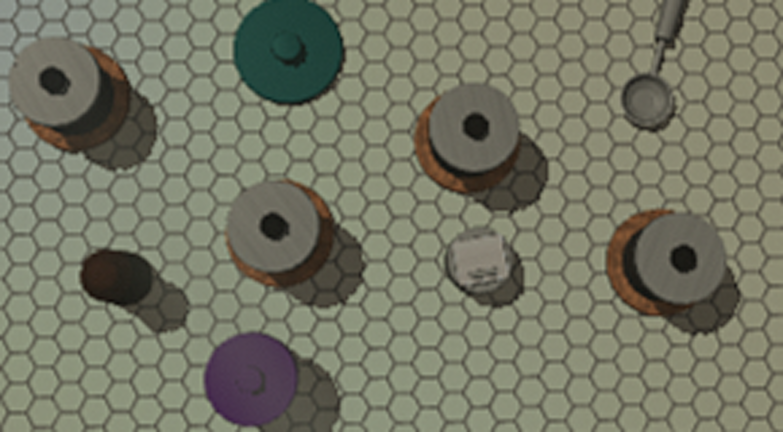

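View pics/s1.png

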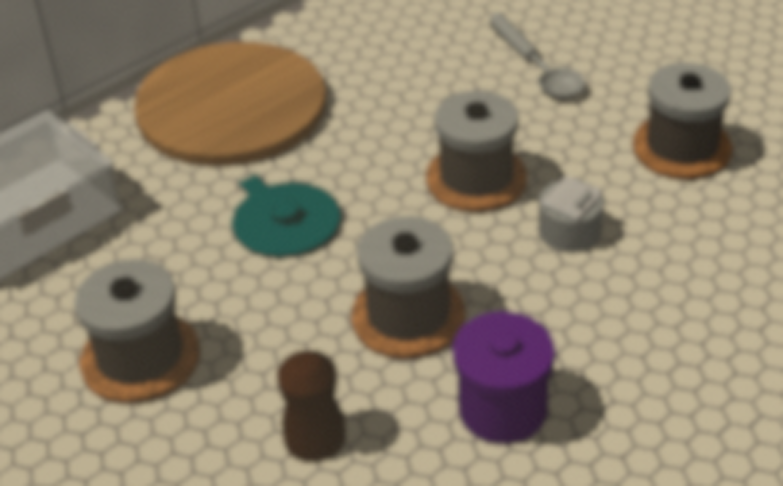

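Triangulated button positions are A(607,292), B(480,102), C(565,-72) and D(450,-249), with z about 84–89. The ray gaps are under 0.4 mm and the heights fit the given range. I'll shut the fingers and go above D, 32 mm off its axis along tool x.

```bash
cat >> h.py <<'E'
J=dict(A=(606.7,292.),B=(479.5,102.4),C=(565.2,-71.9),D=(449.6,-249.))
def go(k,r,z,ry=0):
    from rig import manip
    s=manip.state(); M=R.from_rotvec(s["tcp_rot"]).as_matrix()
    x=M[:,0].copy();y=M[:,1].copy()
    P=np.array([*J[k],z])+r*np.array([x[0],x[1],0])+ry*np.array([y[0],y[1],0])
    print("tool delta",(M.T@(P-s["tcp_pos"])).round(1),"target",P.round(1),"tx",x.round(3),"ty",y.round(3),"F",s["wrist_force"].round(2),"t",s["time"],s["grip_width"].round(1))
    a=M@(0,0,1);print("tilt",a.round(4),"q",s["joints"].round(2))
E
python3 -c "
from h import *
go('D',32,130);go('C',32,130);go('B',32,130);go('A',-32,130)"
```

```text
Traceback (most recent call last):
  File "h.py", line 19, in go
    print("tool delta",(M.T@(P-s["tcp_pos"])).round(1),"target",P.round(1),"tx",x.round(3),"ty",y.round(3),"F",s["wrist_force"].round(2),"t",s["time"],s["grip_width"].round(1))
                                                                                                                                                       ^^^^^^^^^^^^^^^^^^^^^
AttributeError: 'float' object has no attribute 'round'
```

```bash
sed -i 's/s\["grip_width"\].round(1)/round(s["grip_width"],1)/' h.py
python3 -c "
from h import *
go('D',32,130);go('C',32,130);go('B',32,130);go('A',-32,130)"
```

```text
tool delta [ 365.9 -259.1   64.4] target [ 479.6 -237.8  130. ] tx [ 0.937  0.35  -0.   ] ty [ 0.35  -0.937 -0.   ] F [ 0.08 -0.15  0.04] t 0.35 85.4
tilt [-2.e-04  4.e-04 -1.e+00] q [ 1.11  0.4   0.05  1.54 -0.02  1.21 -0.05]
tool delta [ 536.2 -384.5   64.4] target [595.2 -60.7 130. ] tx [ 0.937  0.35  -0.   ] ty [ 0.35  -0.937 -0.   ] F [ 0.08 -0.15  0.04] t 0.35 85.4
tilt [-2.e-04  4.e-04 -1.e+00] q [ 1.11  0.4   0.05  1.54 -0.02  1.21 -0.05]
tool delta [ 517.  -577.8   64.5] target [509.5 113.6 130. ] tx [ 0.937  0.35  -0.   ] ty [ 0.35  -0.937 -0.   ] F [ 0.08 -0.15  0.04] t 0.35 85.4
tilt [-2.e-04  4.e-04 -1.e+00] q [ 1.11  0.4   0.05  1.54 -0.02  1.21 -0.05]
tool delta [ 638.6 -710.8   64.6] target [576.7 280.8 130. ] tx [ 0.937  0.35  -0.   ] ty [ 0.35  -0.937 -0.   ] F [ 0.08 -0.15  0.04] t 0.35 85.4
tilt [-2.e-04  4.e-04 -1.e+00] q [ 1.11  0.4   0.05  1.54 -0.02  1.21 -0.05]
```

>>> drive_tool(increments=[[33,-24,0,0,0],[66,-47,0,0,0],[100,-71,0,0,0],[133,-94,0,0,0],[166,-118,0,0,0],[200,-141,0,0,0],[233,-165,10,0,0],[266,-188,20,0,0],[299,-212,30,0,0],[333,-235,45,0,0],[366,-259,60,0,0],[366,-259,64,0,0]], newtons=40)

```text
time: 1.35
tcp_pos: [483.6, -228.9, 129.2]
tcp_rot: [-3.083, -0.576, -0.003]
wrist_force: [-0.4, 1.0, -0.4]
grip_width: -0.2
```

>>> drive_tool(increments=[[0,0,0,0,0],[0,0,0,0,0],[0,0,0,0,0]])

```text
time: 1.6
tcp_pos: [479.2, -240.1, 131.0]
tcp_rot: [3.091, 0.555, 0.0]
wrist_force: [-0.6, -0.1, -0.4]
grip_width: 0.1
```

Run:
```python
from h import *
from rig import capture
go('D',32,100)
c=capture("side");cv2.imwrite("pics/s2.png",c["color"][:,:,::-1])
c=capture("wrist");cv2.imwrite("pics/w2.png",c["color"][:,:,::-1])
```

```text
tool delta [ 1.2 -2.  31. ] target [ 479.6 -237.9  100. ] tx [ 0.938  0.348 -0.   ] ty [ 0.348 -0.938  0.001] F [-0.58 -0.15 -0.43] t 1.6 0.1
tilt [ 3.0e-04 -1.4e-03 -1.0e+00] q [ 0.55  0.26 -0.19  1.88  0.06  1.01 -0.89]
```

View pics/s2.png

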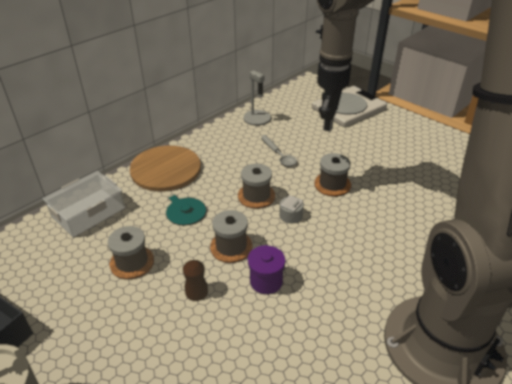

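View pics/w2.png

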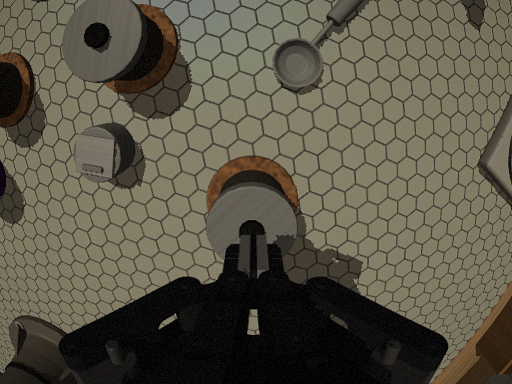

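The wrist view shows the shut fingertips near (252,234) and button D at (252,228). In the side view the tips are at about (328,128). To check them I project the reported TCP and the measured button axis into both views.

```bash
cat >> h.py <<'E'
def proj(c,P,fish=False):
    q=R.from_rotvec(c["orientation"]).inv().apply(np.array(P,float)-c["eye"]); f=192/np.tan(np.radians(c["fovy"]/2))
    if fish:
        rr=np.hypot(q[0],q[1]); th=np.arctan2(rr,q[2]); return np.array([c["cx"]+f*th*q[0]/rr,c["cy"]+f*th*q[1]/rr]).round(1)
    return np.array([c["cx"]+f*q[0]/q[2],c["cy"]+f*q[1]/q[2]]).round(1)
E
python3 - <<'E'
from h import *
from rig import capture,manip
s=manip.state();T=s["tcp_pos"];w=capture("wrist");sd=capture("side")
f=192/np.tan(np.radians(w["fovy"]/2));print("f",f)
print("tcp",T.round(1),proj(sd,T),proj(w,T,1))
for k in J: print(k,proj(sd,(*J[k],86)),proj(w,(*J[k],86),1))
print("under tip at z80",proj(w,(T[0],T[1],80),1))
print(dark(w["color"],252,226,w=9,t=40),dark(w["color"],97,36,w=16,t=50))
cv2.imwrite("pics/w3.png",cv2.resize(w["color"][150:290,170:340],None,fx=4,fy=4)[:,:,::-1])
E
```

```text
f 297.3186396354542
tcp [ 479.2 -240.2  131.2] [325.9 141.8] [253.1 223.5]
A [126.  236.5] [-77.7 -13.7]
B [230.  220.9] [-39.2  94.9]
C [256.3 170.7] [95.1 37.1]
D [335.5 159.4] [250.5 235. ]
under tip at z80 [253.  197.9]
(np.float64(251.97582063305978), np.float64(227.61210433763188), np.int64(265)) (np.float64(96.727673870531), np.float64(35.53642882214311), np.int64(594))
```

View pics/w3.png

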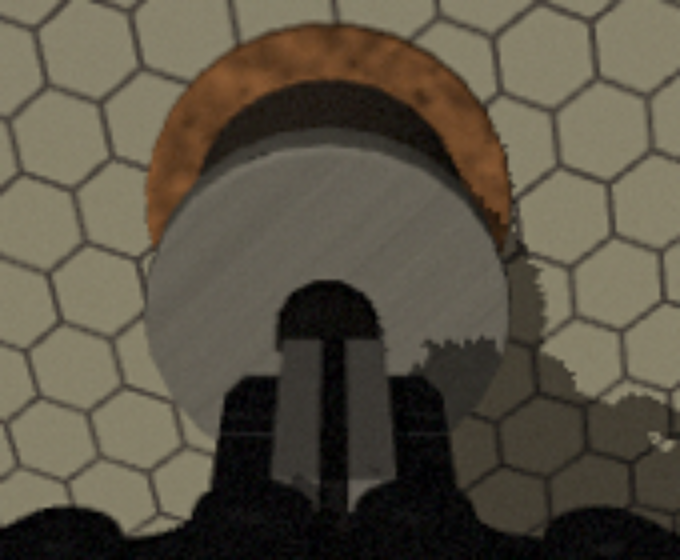

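Run:
```python
from h import *
from rig import capture,manip
sd=capture("side");t=capture("top")
print(manip.state()["tcp_pos"])
a=cv2.resize(sd["color"][70:200,280:400],None,fx=4.5,fy=4.5,interpolation=2);cv2.imwrite("pics/s4.png",a[:,:,::-1])
a=cv2.resize(t["color"][150:270,280:450],None,fx=4.5,fy=4.5,interpolation=2);cv2.imwrite("pics/t4.png",a[:,:,::-1])
T=manip.state()["tcp_pos"]
for dz in(0,10,20,30):print(dz,proj(sd,T+[0,0,dz]),proj(t,T+[0,0,dz]))
```

```text
[ 479.55432719 -238.99247188  130.90234192]
0 [325.5 142.1] [363.6 200.8]
10 [325.9 138.8] [364.9 200.4]
20 [326.2 135.5] [366.2 200. ]
30 [326.6 132.1] [367.5 199.6]
```

View pics/s4.png

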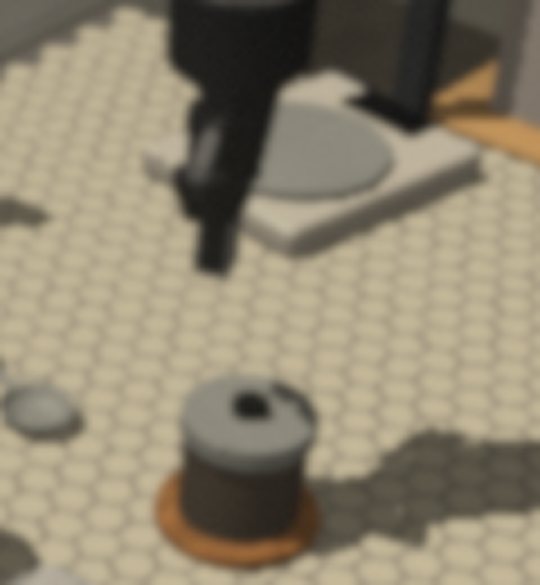

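View pics/t4.png

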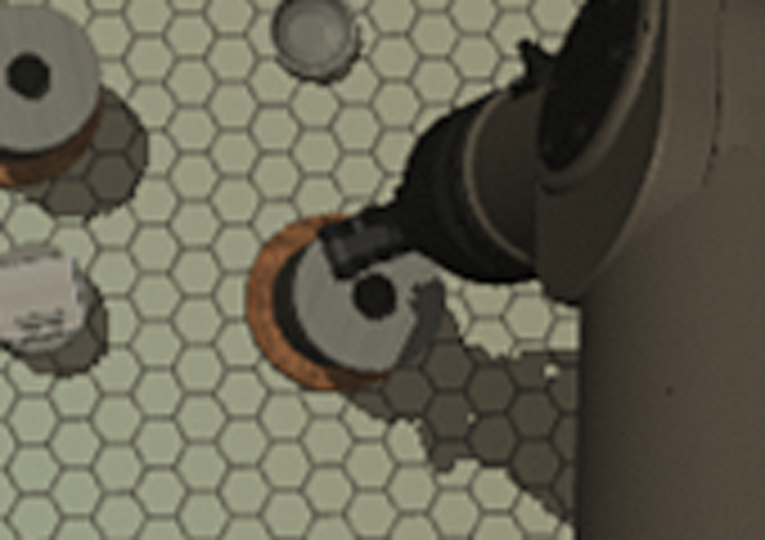

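Run:
```python
from h import *
from rig import capture,manip
sd=capture("side");t=capture("top");s=manip.state()
for a in((354.5,208),(352.5,202),(355,206)):
  for b in((327.3,130.4),(326,128)): print(a,b,tri(ray(t,*a),ray(sd,*b)))
print(s["tcp_pos"],s["tcp_rot"],s["joints"])
w=capture("wrist");M=R.from_rotvec(s["tcp_rot"]).as_matrix()
print("cam in tool",M.T@(w["eye"]-s["tcp_pos"])); print(R.from_rotvec(w["orientation"]).as_matrix().T@M)
cv2.imwrite("pics/t5.png",cv2.resize(t["color"][140:270,320:480],None,fx=5,fy=4.6)[:,:,::-1].astype(float).clip(0,100)*2.5)
```

```text
(354.5, 208) (327.3, 130.4) (array([ 457.48492861, -203.79676595,  191.54792348]), np.float64(5.194774821509275))
(354.5, 208) (326, 128) (array([ 458.10897588, -200.76843425,  199.47683039]), np.float64(2.1936420968429813))
(352.5, 202) (327.3, 130.4) (array([ 465.48451231, -204.86022649,  187.53685057]), np.float64(17.344645509274713))
(352.5, 202) (326, 128) (array([ 466.07190183, -201.86663766,  195.45044572]), np.float64(14.21112841133575))
(355, 206) (327.3, 130.4) (array([ 460.82441347, -206.50313846,  188.82187606]), np.float64(7.7371768878350515))
(355, 206) (326, 128) (array([ 461.42654863, -203.4492481 ,  196.78950718]), np.float64(4.699335954126452))
[ 479.61202847 -238.56343774  130.72753691] [3.09131489e+00 5.57676394e-01 3.90864129e-04] [ 0.54867     0.25990292 -0.19670625  1.88020076  0.05970276  1.00668288
 -0.88735207]
cam in tool [ 8.03369044e+01 -1.02759796e-01 -1.78967013e+02]
[[ 4.63132170e-04  9.99999843e-01  3.14434335e-04]
 [-9.50947910e-01  5.37685098e-04 -3.09350584e-01]
 [-3.09350705e-01 -1.55740467e-04  9.50948010e-01]][ WARN:0@2.901] global loadsave.cpp:1063 imwrite_ Unsupported depth image for selected encoder is fallbacked to CV_8U.
```

View pics/t5.png

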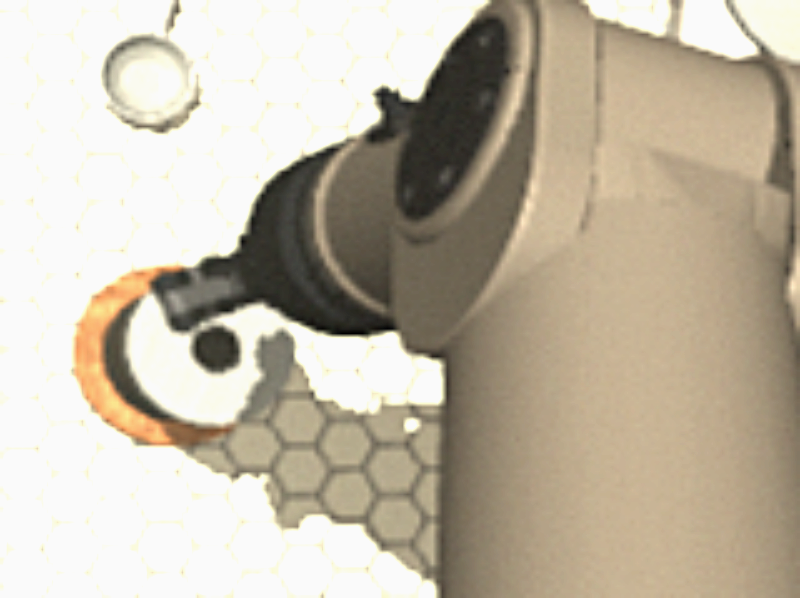

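Run:
```python
from h import *
from rig import capture,manip
s=manip.state();w=capture("wrist");M=R.from_rotvec(s["tcp_rot"]).as_matrix()
for x in(-11,0,11):
  for z in(-60,-40,-30,-20,-10,0): print(x,z,proj(w,s["tcp_pos"]+M@(x,0,z),1),proj(w,s["tcp_pos"]+M@(x,14.5,z),1))
# bright-stretched wrist
a=(cv2.resize(w["color"][190:290,200:310],None,fx=6,fy=5.5).astype(float)*6).clip(0,255).astype(np.uint8);cv2.imwrite("pics/w5.png",a[:,:,::-1])
```

```text
-11 -60 [253.1 292.8] [282.3 292.5]
-11 -40 [253.1 271. ] [279.2 270.8]
-11 -30 [253.1 261.6] [277.9 261.5]
-11 -20 [253.1 253.2] [276.7 253. ]
-11 -10 [253.1 245.5] [275.6 245.4]
-11 0 [253.1 238.4] [274.6 238.3]
0 -60 [253.1 274.7] [283.4 274.4]
0 -40 [253.1 253.9] [280.1 253.8]
0 -30 [253.1 245.2] [278.6 245. ]
0 -20 [253.1 237.2] [277.3 237.1]
0 -10 [253.1 230.1] [276.1 230. ]
0 0 [253.1 223.6] [275.  223.5]
11 -60 [253.1 255. ] [284.5 254.8]
11 -40 [253.1 235.7] [280.9 235.6]
11 -30 [253.1 227.6] [279.3 227.5]
11 -20 [253.1 220.4] [277.9 220.3]
11 -10 [253.1 213.9] [276.7 213.9]
11 0 [253.1 208. ] [275.5 208. ]
```

View pics/w5.png

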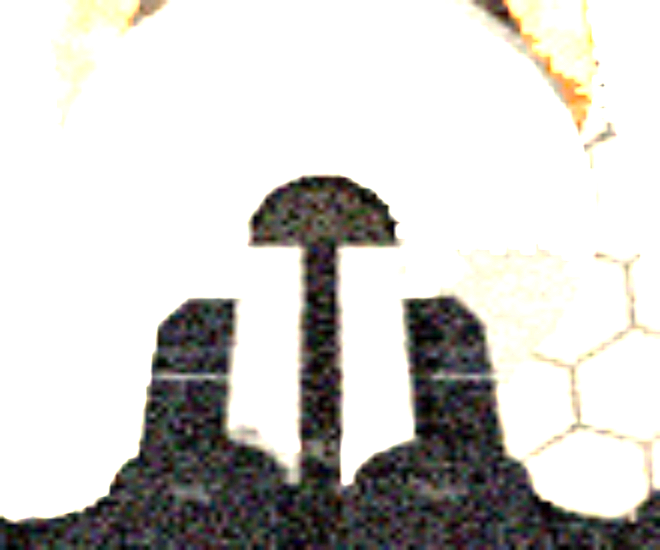

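Both the wrist view (tips at row 235, predicted 223) and the side view (row 130, predicted 142) put the visible tips about 35 mm behind the reported TCP. Sideways they agree. I'll go down gently and let the contact settle it.

>>> drive_tool(increments=[[0,0,8,0,0],[0,0,16,0,0],[0,0,24,0,0],[0,0,32,0,0],[0,0,32,0,0],[0,0,32,0,0]])

```text
time: 2.6
tcp_pos: [479.1, -237.7, 97.5]
tcp_rot: [-3.09, -0.559, 0.002]
wrist_force: [0.2, -0.2, -0.2]
grip_width: 0.5
```

Run:
```python
from h import *
from rig import capture
go('D',32,90)
c=capture("side");a=cv2.resize(c["color"][70:200,280:400],None,fx=4.5,fy=4.5,interpolation=2);cv2.imwrite("pics/s6.png",a[:,:,::-1])
c=capture("wrist");cv2.imwrite("pics/w6.png",cv2.resize(c["color"][150:290,170:340],None,fx=4,fy=4)[:,:,::-1])
```

```text
tool delta [0.4 0.2 7.5] target [ 479.6 -237.8   90. ] tx [ 0.937  0.35  -0.001] ty [ 0.35  -0.937 -0.001] F [ 0.17 -0.16 -0.19] t 2.6 0.5
tilt [-1.7e-03  8.0e-04 -1.0e+00] q [ 0.54  0.3  -0.2   1.91  0.07  0.94 -0.9 ]
```

View pics/s6.png

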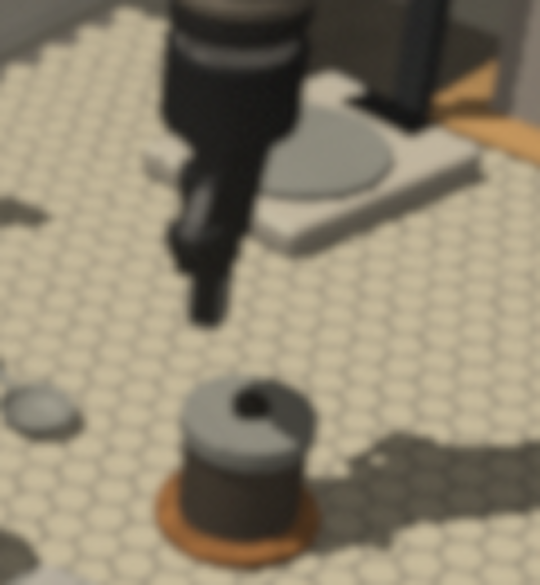

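View pics/w6.png

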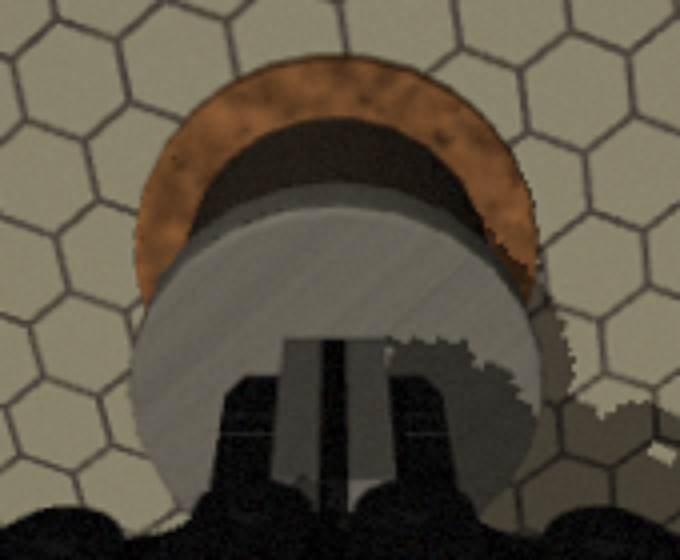

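The side view shows the tips at about (326,142), still well above the cover with the TCP at 97. I keep going down in small steps and watch the force.

>>> drive_tool(increments=[[0,0,2,0,0],[0,0,4,0,0],[0,0,6,0,0],[0,0,8,0,0],[0,0,9,0,0],[0,0,10,0,0]])

```text
time: 3.2
tcp_pos: [479.7, -238.1, 88.3]
tcp_rot: [-3.091, -0.559, 0.0]
wrist_force: [0.4, 1.0, -0.0]
grip_width: 0.3
```

>>> drive_tool(increments=[[0,0,2,0,0],[0,0,4,0,0],[0,0,6,0,0],[0,0,7,0,0],[0,0,8,0,0]])

```text
time: 3.62
tcp_pos: [479.7, -238.0, 80.3]
tcp_rot: [-3.091, -0.559, 0.0]
wrist_force: [0.4, -0.2, -0.5]
grip_width: 0.3
```

>>> drive_tool(increments=[[0,0,2,0,0],[0,0,4,0,0],[0,0,5,0,0],[0,0,6,0,0]])

```text
time: 3.95
tcp_pos: [479.7, -238.1, 74.3]
tcp_rot: [-3.091, -0.559, 0.0]
wrist_force: [0.4, -1.3, 0.4]
grip_width: 0.0
```

Run:
```python
from h import *
from rig import capture
go('D',32,90)
c=capture("side");a=cv2.resize(c["color"][70:200,280:400],None,fx=4.5,fy=4.5,interpolation=2);cv2.imwrite("pics/s7.png",a[:,:,::-1])
c=capture("wrist");cv2.imwrite("pics/w7.png",cv2.resize(c["color"][150:290,170:340],None,fx=4,fy=4)[:,:,::-1])
```

```text
tool delta [ -0.   -0.3 -15.7] target [ 479.6 -237.8   90. ] tx [ 0.937  0.35  -0.   ] ty [ 0.35  -0.937 -0.   ] F [ 0.43 -1.29  0.38] t 3.95 0.0
tilt [-2.e-04 -0.e+00 -1.e+00] q [ 0.54  0.33 -0.19  1.93  0.08  0.89 -0.9 ]
```

View pics/s7.png

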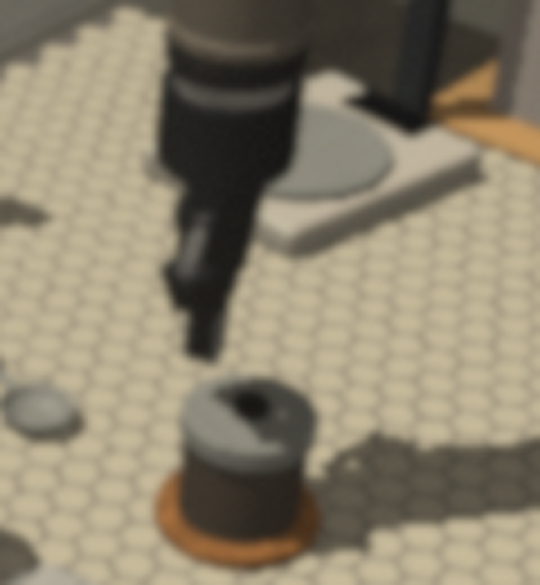

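View pics/w7.png

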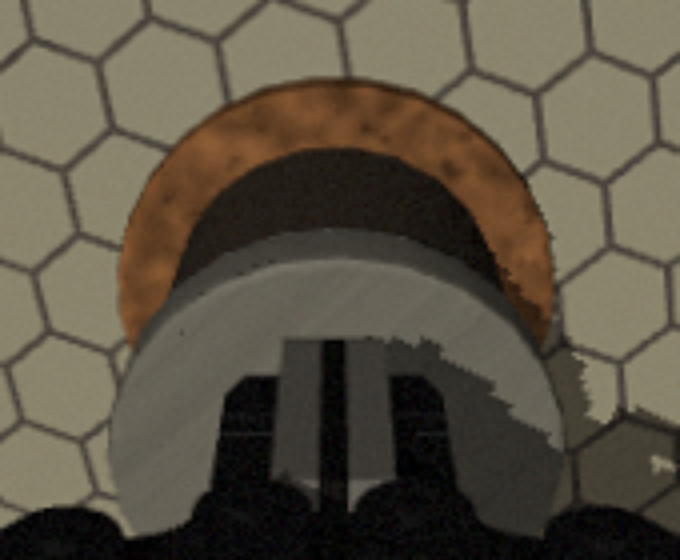

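>>> drive_tool(increments=[[0,0,2,0,0],[0,0,4,0,0],[0,0,6,0,0],[0,0,7,0,0],[0,0,8,0,0]])

```text
time: 4.47
tcp_pos: [479.6, -238.0, 66.3]
tcp_rot: [-3.091, -0.559, 0.0]
wrist_force: [-1.0, -0.1, 1.0]
grip_width: -0.1
```

>>> drive_tool(increments=[[0,0,1.5,0,0],[0,0,3,0,0],[0,0,4.5,0,0],[0,0,6,0,0]])

```text
time: 4.8
tcp_pos: [479.8, -238.1, 60.4]
tcp_rot: [3.091, 0.559, 0.0]
wrist_force: [-0.4, 0.6, -0.6]
grip_width: -0.4
```

>>> drive_tool(increments=[[0,0,1,0,0],[0,0,2,0,0],[0,0,3,0,0],[0,0,4,0,0]])

```text
time: 5.13
tcp_pos: [479.8, -238.1, 56.5]
tcp_rot: [3.091, 0.559, 0.0]
wrist_force: [0.5, -0.5, -0.8]
grip_width: -0.3
```

Run:
```python
from h import *
from rig import capture
go('D',32,90)
c=capture("side");a=cv2.resize(c["color"][70:200,280:400],None,fx=4.5,fy=4.5,interpolation=2);cv2.imwrite("pics/s8.png",a[:,:,::-1])
c=capture("wrist");cv2.imwrite("pics/w8.png",cv2.resize(c["color"][150:290,170:340],None,fx=4,fy=4)[:,:,::-1])
```

```text
tool delta [ -0.1  -0.4 -33.5] target [ 479.6 -237.8   90. ] tx [0.937 0.35  0.   ] ty [ 0.35  -0.937  0.   ] F [ 0.55 -0.49 -0.8 ] t 5.1333 -0.3
tilt [ 1.e-04 -2.e-04 -1.e+00] q [ 0.54  0.35 -0.19  1.95  0.09  0.85 -0.91]
```

View pics/s8.png

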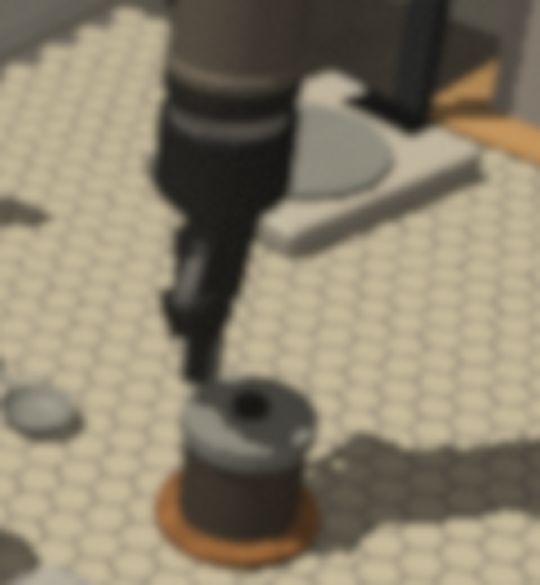

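View pics/w8.png

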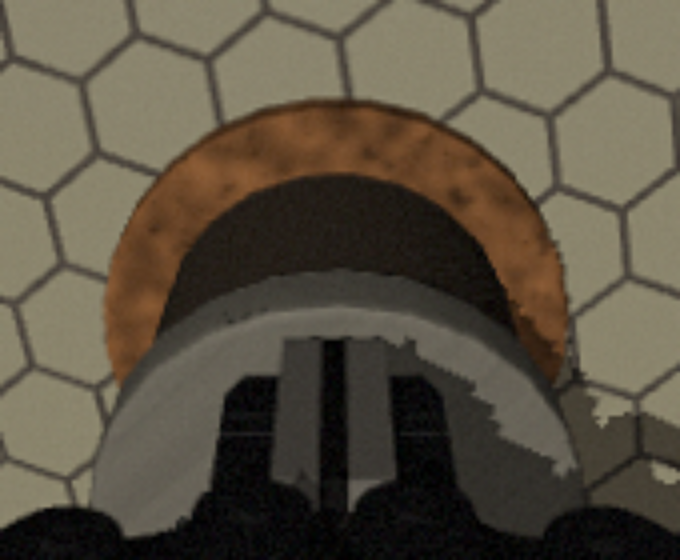

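Run:
```python
from h import *
from rig import capture
c=capture("side")
for z in(77,82,86): print(z,proj(c,(479.6,-237.8,z)),(proj(c,(479.6,-237.8,z))-[280,70])*4.5)
```

```text
77 [323.3 159.4] [194.85 402.3 ]
82 [323.5 157.8] [195.75 395.1 ]
86 [323.6 156.6] [196.2 389.7]
```

>>> drive_tool(increments=[[0,0,1,0,0],[0,0,2,0,0],[0,0,3,0,0],[0,0,4,0,0],[0,0,4,0,0]])

```text
time: 5.7
tcp_pos: [479.6, -238.0, 52.2]
tcp_rot: [-3.091, -0.559, 0.001]
wrist_force: [-0.6, -0.9, 0.2]
grip_width: -0.0
```

>>> drive_tool(increments=[[0,0,1,0,0],[0,0,2,0,0],[0,0,3,0,0],[0,0,3,0,0]])

```text
time: 6.03
tcp_pos: [479.6, -238.0, 49.3]
tcp_rot: [-3.091, -0.559, 0.001]
wrist_force: [-0.3, -0.6, -0.6]
grip_width: -0.1
```

>>> drive_tool(increments=[[0,0,1,0,0],[0,0,2,0,0],[0,0,2,0,0]])

```text
time: 6.28
tcp_pos: [479.6, -238.0, 47.3]
tcp_rot: [-3.091, -0.559, 0.0]
wrist_force: [-0.2, -0.7, 0.3]
grip_width: 0.1
```

>>> drive_tool(increments=[[0,0,1,0,0],[0,0,2,0,0],[0,0,2,0,0]])

```text
time: 6.53
tcp_pos: [479.6, -238.0, 45.3]
tcp_rot: [-3.091, -0.559, 0.0]
wrist_force: [0.1, 0.4, -0.8]
grip_width: -0.2
```

>>> drive_tool(increments=[[0,0,1,0,0],[0,0,2,0,0],[0,0,2,0,0]])

```text
time: 6.78
tcp_pos: [480.0, -238.1, 43.6]
tcp_rot: [3.091, 0.559, 0.0]
wrist_force: [0.0, -0.1, 1.4]
grip_width: 0.0
```

Run:
```python
from h import *
from rig import capture
go('D',32,90)
c=capture("side");a=cv2.resize(c["color"][70:200,280:400],None,fx=4.5,fy=4.5,interpolation=2);cv2.imwrite("pics/s9.png",a[:,:,::-1])
c=capture("wrist");cv2.imwrite("pics/w9.png",cv2.resize(c["color"][150:290,170:340],None,fx=4,fy=4)[:,:,::-1])
```

```text
tool delta [ -0.2  -0.4 -46.4] target [ 479.6 -237.8   90. ] tx [0.937 0.35  0.   ] ty [ 0.35  -0.937  0.   ] F [ 0.02 -0.08  1.38] t 6.7833 0.0
tilt [ 3.e-04 -2.e-04 -1.e+00] q [ 0.54  0.37 -0.19  1.96  0.09  0.82 -0.92]
```

View pics/s9.png

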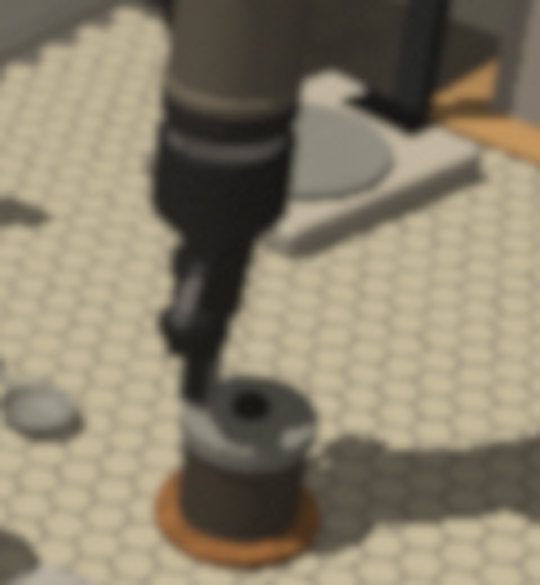

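View pics/w9.png

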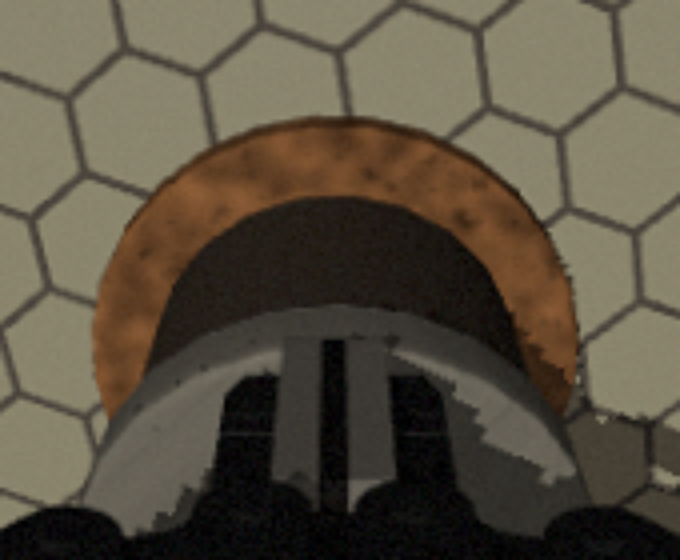

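>>> drive_tool(increments=[[0,0,1,0,0],[0,0,1.5,0,0],[0,0,1.5,0,0]])

```text
time: 7.13
tcp_pos: [480.0, -238.2, 43.1]
tcp_rot: [3.091, 0.559, 0.0]
wrist_force: [-1.9, 1.5, 8.7]
grip_width: -0.1
```

>>> drive_tool(increments=[[0,0,1,0,0],[0,0,1.5,0,0],[0,0,1.5,0,0]])

```text
time: 7.38
tcp_pos: [480.1, -238.2, 42.9]
tcp_rot: [3.091, 0.559, 0.0]
wrist_force: [-4.5, 2.5, 16.3]
grip_width: 0.3
```

D is stiff: the force went to 16 N within 0.5 mm, so D is seated. The real fingertips are about 36 mm behind the reported TCP. Next is C.

>>> drive_tool(increments=[[0,0,-3,0,0],[0,0,-12,0,0],[0,0,-30,0,0],[0,0,-40,0,0],[0,0,-40,0,0]])

```text
time: 7.8
tcp_pos: [481.8, -238.9, 82.9]
tcp_rot: [3.089, 0.558, 0.007]
wrist_force: [1.0, -0.8, 0.6]
grip_width: -0.0
```

```bash
python3 -c "
from h import *
go('C',32,52);go('B',32,54);go('A',-32,52)"
```

```text
tool delta [ 168.5 -127.4   31.1] target [595.2 -60.7  52. ] tx [0.937 0.35  0.004] ty [ 0.35  -0.937  0.004] F [ 0.98 -0.76  0.57] t 7.8 -0.0
tilt [ 0.0046 -0.0022 -1.    ] q [ 0.54  0.32 -0.19  1.93  0.08  0.9  -0.9 ]
tool delta [ 149.3 -320.6   28.3] target [509.5 113.6  54. ] tx [0.937 0.35  0.004] ty [ 0.35  -0.937  0.004] F [ 0.98 -0.76  0.57] t 7.8 -0.0
tilt [ 0.0046 -0.0022 -1.    ] q [ 0.54  0.32 -0.19  1.93  0.08  0.9  -0.9 ]
tool delta [ 270.8 -453.7   30.2] target [576.7 280.8  52. ] tx [0.937 0.35  0.004] ty [ 0.35  -0.937  0.004] F [ 0.98 -0.76  0.57] t 7.8 -0.0
tilt [ 0.0046 -0.0022 -1.    ] q [ 0.54  0.32 -0.19  1.93  0.08  0.9  -0.9 ]
```

>>> drive_tool(increments=[[21,-16,0,0,0],[42,-32,0,0,0],[64,-48,0,0,0],[85,-64,0,0,0],[106,-80,0,0,0],[128,-96,0,0,0],[149,-112,0,0,0],[170,-127,0,0,0],[170,-127,10,0,0],[170,-127,20,0,0],[170,-127,28,0,0],[170,-127,28,0,0]])

```text
time: 8.8
tcp_pos: [591.5, -61.3, 49.5]
tcp_rot: [-3.092, -0.556, 0.009]
wrist_force: [-0.5, -0.4, -0.4]
grip_width: -0.0
```

>>> drive_tool(increments=[[0,0,0,0,0],[0,0,0,0,0]])

```text
time: 8.97
tcp_pos: [594.2, -60.9, 52.4]
tcp_rot: [3.091, 0.556, -0.001]
wrist_force: [0.3, -0.1, 0.3]
grip_width: -0.5
```

Run:
```python
from h import *
from rig import capture
go('C',32,50)
c=capture("side");a=cv2.resize(c["color"][70:220,200:320],None,fx=4.5,fy=4,interpolation=2);cv2.imwrite("pics/s10.png",a[:,:,::-1])
c=capture("wrist");cv2.imwrite("pics/w10.png",cv2.resize(c["color"][150:290,170:340],None,fx=4,fy=4)[:,:,::-1])
```

```text
tool delta [1.  0.2 2.4] target [595.2 -60.7  50. ] tx [ 0.937  0.349 -0.   ] ty [ 0.349 -0.937  0.   ] F [ 0.31 -0.13  0.3 ] t 8.9667 -0.5
tilt [-3.e-04 -6.e-04 -1.e+00] q [ 0.23  0.46 -0.25  1.8   0.14  0.9  -1.3 ]
```

View pics/s10.png

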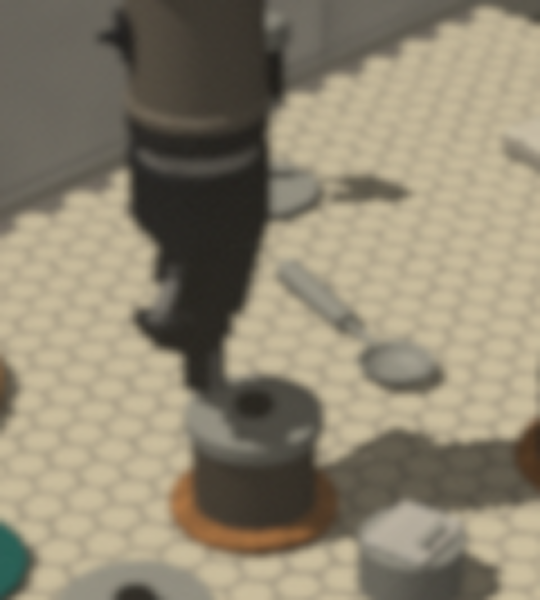

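View pics/w10.png

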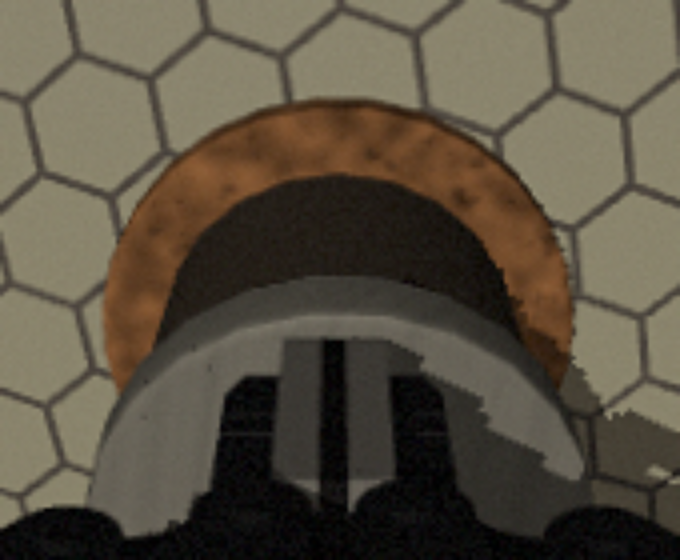

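The wrist view shows the tips (zoom 335,340) just inside the rim of cover C, as planned. I go down by feel.

>>> drive_tool(increments=[[0,0,1,0,0],[0,0,2,0,0],[0,0,3,0,0],[0,0,3,0,0]])

```text
time: 9.4
tcp_pos: [594.4, -59.6, 49.4]
tcp_rot: [3.091, 0.559, -0.0]
wrist_force: [0.5, 0.2, 0.1]
grip_width: -0.1
```

>>> drive_tool(increments=[[0,0,1,0,0],[0,0,2,0,0],[0,0,2,0,0]])

```text
time: 9.65
tcp_pos: [594.3, -59.6, 47.3]
tcp_rot: [3.091, 0.559, -0.001]
wrist_force: [0.4, 0.9, 0.2]
grip_width: 0.0
```

>>> drive_tool(increments=[[0,0,1,0,0],[0,0,1.5,0,0],[0,0,1.5,0,0]])

```text
time: 9.9
tcp_pos: [594.4, -59.5, 45.8]
tcp_rot: [3.091, 0.559, -0.0]
wrist_force: [-0.7, -0.5, -0.7]
grip_width: -0.1
```

>>> drive_tool(increments=[[0,0,1,0,0],[0,0,1.5,0,0],[0,0,1.5,0,0]])

```text
time: 10.15
tcp_pos: [594.7, -59.6, 44.7]
tcp_rot: [3.091, 0.559, 0.0]
wrist_force: [0.5, -0.1, 1.0]
grip_width: 0.0
```

>>> drive_tool(increments=[[0,0,1,0,0],[0,0,1.5,0,0],[0,0,1.5,0,0]])

```text
time: 10.4
tcp_pos: [594.8, -59.6, 44.3]
tcp_rot: [3.091, 0.559, 0.001]
wrist_force: [-2.3, -0.5, 7.6]
grip_width: 0.0
```

>>> drive_tool(increments=[[0,0,1,0,0],[0,0,1.5,0,0],[0,0,1.5,0,0]])

```text
time: 10.65
tcp_pos: [594.9, -59.6, 44.0]
tcp_rot: [3.091, 0.559, 0.001]
wrist_force: [-4.8, 0.2, 15.3]
grip_width: -0.0
```

C is seated too. It carried 15 N with no give. Next is B.

>>> drive_tool(increments=[[0,0,-6,0,0],[0,0,-20,0,0],[0,0,-40,0,0],[-4,-32,-40,0,0],[-7,-64,-40,0,0],[-10,-96,-40,0,0],[-13,-128,-40,0,0],[-16,-160,-40,0,0],[-19,-192,-40,0,0],[-19,-192,-30,0,0],[-19,-192,-20,0,0],[-19,-192,-15,0,0]])

```text
time: 11.65
tcp_pos: [508.8, 112.7, 55.1]
tcp_rot: [3.091, 0.559, -0.003]
wrist_force: [-0.3, -1.1, 0.5]
grip_width: -0.0
```

>>> drive_tool(increments=[[0,0,0,0,0],[0,0,0,0,0]])

```text
time: 11.82
tcp_pos: [509.6, 112.0, 55.8]
tcp_rot: [3.092, 0.555, -0.002]
wrist_force: [-0.3, -0.3, -0.1]
grip_width: -0.3
```

Run:
```python
from h import *
from rig import capture
go('B',32,50)
c=capture("wrist");cv2.imwrite("pics/w11.png",cv2.resize(c["color"][150:290,170:340],None,fx=4,fy=4)[:,:,::-1])
```

```text
tool delta [ 0.5 -1.5  5.8] target [509.5 113.5  50. ] tx [ 0.938  0.348 -0.001] ty [ 0.348 -0.938  0.   ] F [-0.28 -0.33 -0.12] t 11.8167 -0.3
tilt [-1.2e-03 -8.0e-04 -1.0e+00] q [-0.02  0.34 -0.33  1.98  0.15  0.85 -1.65]
```

View pics/w11.png

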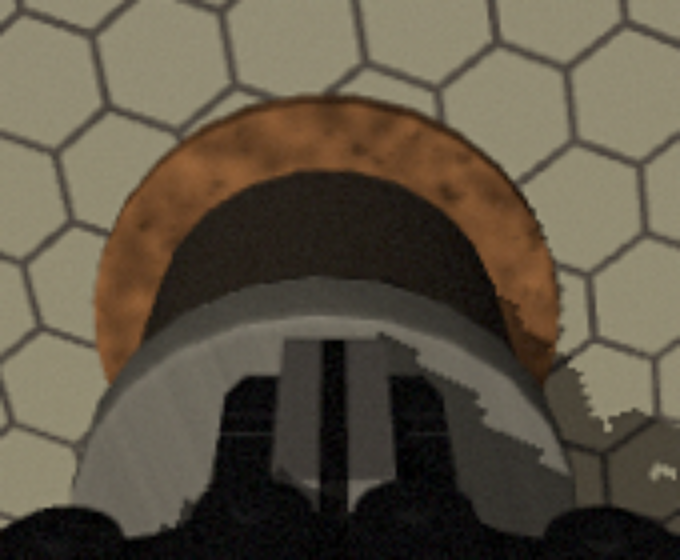

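The tips sit just inside the rim of cover B in the wrist view (zoom 335,340). I go down by feel.

>>> drive_tool(increments=[[0,-1,1,0,0],[0,-1,2,0,0],[0,-1,3,0,0],[0,-1,4,0,0],[0,-1,4,0,0]])

```text
time: 12.28
tcp_pos: [509.0, 114.4, 52.3]
tcp_rot: [3.091, 0.559, -0.0]
wrist_force: [0.5, -0.0, -0.7]
grip_width: -0.1
```

>>> drive_tool(increments=[[0,0,1,0,0],[0,0,2,0,0],[0,0,2,0,0]])

```text
time: 12.53
tcp_pos: [509.0, 114.5, 50.3]
tcp_rot: [3.091, 0.559, -0.0]
wrist_force: [-0.3, 0.1, -0.4]
grip_width: 0.1
```

>>> drive_tool(increments=[[0,0,1,0,0],[0,0,1.5,0,0],[0,0,1.5,0,0]])

```text
time: 12.78
tcp_pos: [509.0, 114.5, 48.8]
tcp_rot: [3.091, 0.559, -0.0]
wrist_force: [-0.4, -0.5, 0.4]
grip_width: -0.2
```

>>> drive_tool(increments=[[0,0,1,0,0],[0,0,1.5,0,0],[0,0,1.5,0,0]])

```text
time: 13.03
tcp_pos: [509.4, 114.6, 47.5]
tcp_rot: [3.091, 0.559, 0.001]
wrist_force: [-0.6, -0.4, 0.6]
grip_width: -0.8
```

>>> drive_tool(increments=[[0,0,1,0,0],[0,0,1.5,0,0],[0,0,1.5,0,0]])

```text
time: 13.28
tcp_pos: [509.6, 114.7, 46.1]
tcp_rot: [-3.091, -0.559, -0.002]
wrist_force: [0.6, 0.4, 1.9]
grip_width: 0.1
```

>>> drive_tool(increments=[[0,0,1,0,0],[0,0,1.5,0,0],[0,0,1.5,0,0]])

```text
time: 13.53
tcp_pos: [509.8, 114.7, 44.7]
tcp_rot: [-3.091, -0.559, -0.002]
wrist_force: [1.4, 0.9, 1.3]
grip_width: -0.2
```

>>> drive_tool(increments=[[0,0,1,0,0],[0,0,1.5,0,0],[0,0,1.5,0,0]])

```text
time: 13.78
tcp_pos: [509.9, 114.7, 43.9]
tcp_rot: [3.091, 0.559, 0.002]
wrist_force: [0.1, -0.0, 7.5]
grip_width: 0.2
```

>>> drive_tool(increments=[[0,0,1,0,0],[0,0,1,0,0],[0,0,1,0,0]])

```text
time: 14.03
tcp_pos: [510.0, 114.7, 43.6]
tcp_rot: [3.091, 0.559, 0.002]
wrist_force: [-1.5, -0.2, 12.1]
grip_width: 0.4
```

Run:
```python
from h import *
from rig import capture
go('B',32,50)
c=capture("side");cv2.imwrite("pics/s12.png",cv2.resize(c["color"][150:280,170:300],None,fx=4.5,fy=4.5,interpolation=2)[:,:,::-1])
c=capture("wrist");cv2.imwrite("pics/w12.png",cv2.resize(c["color"][150:290,170:340],None,fx=4,fy=4)[:,:,::-1])
```

```text
tool delta [-0.9  0.9 -6.4] target [509.5 113.6  50. ] tx [0.937 0.35  0.001] ty [ 0.35  -0.937  0.001] F [-1.46 -0.21 12.11] t 14.0333 0.4
tilt [ 1.5e-03 -2.0e-04 -1.0e+00] q [-0.03  0.36 -0.33  1.98  0.16  0.82 -1.66]
```

View pics/s12.png

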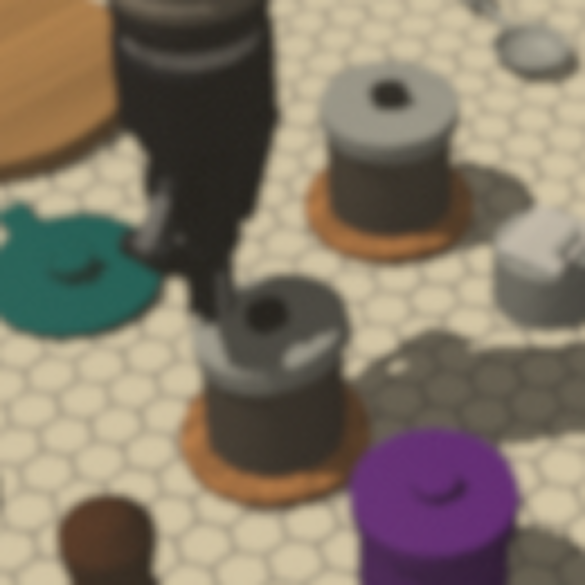

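View pics/w12.png

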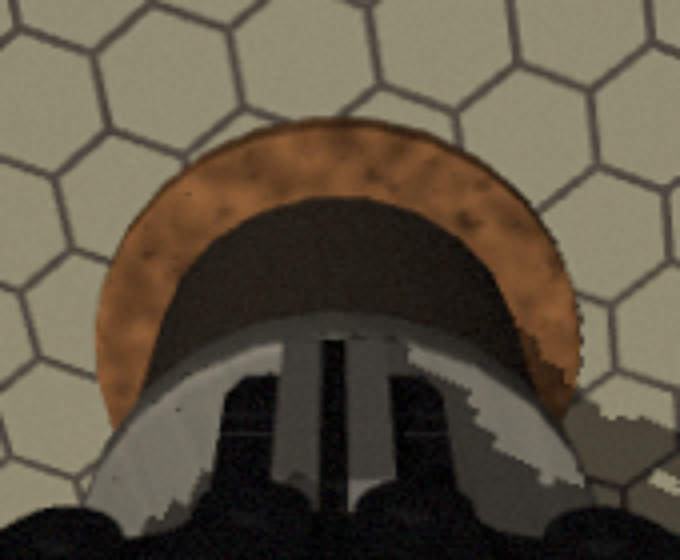

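B gave about 4 mm at 1–2 N and then went stiff. The side view shows its top visibly tilted towards the fingers at (zoom 270,330), so B is the unseated cover. I lift off, back away to see its button from the wrist camera and refine the centre.

>>> drive_tool(increments=[[0,0,-6,0,0],[0,0,-20,0,0],[0,0,-45,0,0],[-25,1,-65,0,0],[-55,1,-80,0,0],[-75,1,-80,0,0],[-75,1,-80,0,0],[-75,1,-80,0,0],[-75,1,-80,0,0]])

```text
time: 14.88
tcp_pos: [439.2, 87.4, 121.7]
tcp_rot: [3.091, 0.559, -0.0]
wrist_force: [0.7, 0.0, -0.2]
grip_width: -0.1
```

Run:
```python
from h import *
from rig import capture,manip
go('B',0,66)
c=capture("wrist");cv2.imwrite("pics/w13.png",cv2.resize(c["color"],None,fx=1.5,fy=1.5)[:,:,::-1])
print(proj(c,(*J['B'],86),1),proj(c,(*J['B'],80),1))
```

```text
tool delta [43.   0.1 55.7] target [479.5 102.4  66. ] tx [ 0.937  0.35  -0.   ] ty [ 0.35  -0.937 -0.   ] F [ 0.69  0.04 -0.24] t 14.8833 -0.1
tilt [-3.e-04 -1.e-04 -1.e+00] q [ 0.04  0.13 -0.36  2.08  0.05  0.95 -1.56]
[253.2 149.3] [253.2 147.9]
```

View pics/w13.png

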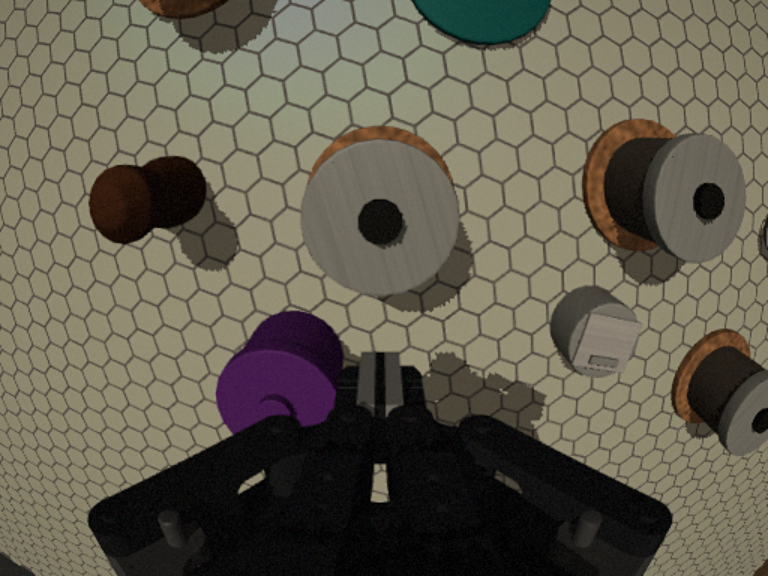

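The wrist view shows cover B level again, with its button at (253,147.5) against a predicted (253,149). That puts the button about 1.5 mm farther along tool x. I move over it and go down.

>>> drive_tool(increments=[[15,0,0,0,0],[30,0,0,0,0],[44,0,0,0,0],[44,0,10,0,0],[44,0,25,0,0],[44,0,40,0,0],[44,0,52,0,0],[44,0,58,0,0],[44,0,58,0,0],[44,0,58,0,0]])

```text
time: 15.77
tcp_pos: [479.9, 102.7, 63.4]
tcp_rot: [-3.091, -0.559, 0.002]
wrist_force: [0.6, 0.7, 0.2]
grip_width: -0.3
```

Run:
```python
from h import *
from rig import capture,manip
go('B',1.5,60)
c=capture("side");cv2.imwrite("pics/s14.png",cv2.resize(c["color"][150:280,170:300],None,fx=4.5,fy=4.5,interpolation=2)[:,:,::-1])
c=capture("wrist");cv2.imwrite("pics/w14.png",cv2.resize(c["color"],None,fx=1.5,fy=1.5)[:,:,::-1])
```

```text
tool delta [1.  0.2 3.4] target [480.9 102.9  60. ] tx [ 0.937  0.35  -0.001] ty [ 0.35  -0.937 -0.   ] F [0.59 0.74 0.19] t 15.7667 -0.3
tilt [-1.3e-03 -2.0e-04 -1.0e+00] q [ 0.    0.28 -0.35  2.04  0.13  0.84 -1.63]
```

View pics/s14.png

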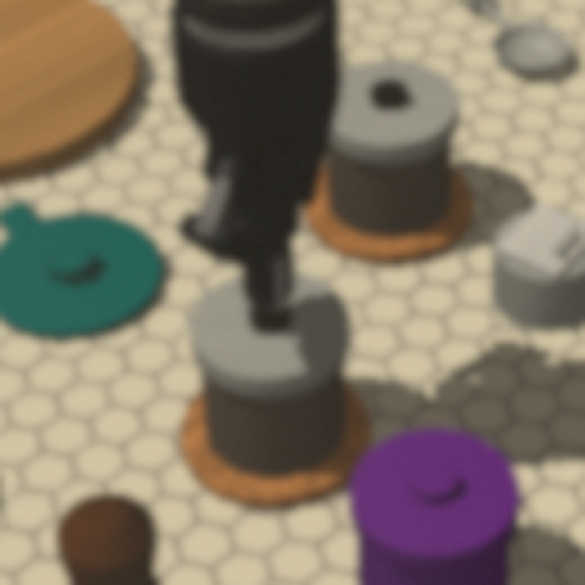

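View pics/w14.png

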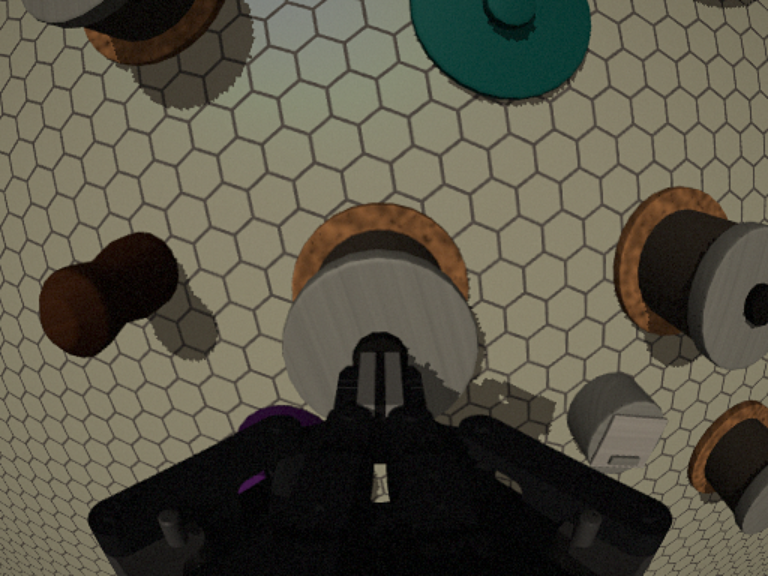

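Both views show the tips over the button: side (zoom 270,310), wrist (zoom 380,345). I press it down.

>>> drive_tool(increments=[[1,0,1.5,0,0],[1,0,3,0,0],[1,0,4.5,0,0],[1,0,6,0,0],[1,0,6,0,0]])

```text
time: 16.28
tcp_pos: [481.1, 103.0, 57.7]
tcp_rot: [3.091, 0.559, -0.001]
wrist_force: [-0.2, 0.4, 0.3]
grip_width: 0.2
```

>>> drive_tool(increments=[[0,0,1,0,0],[0,0,2,0,0],[0,0,3,0,0],[0,0,3,0,0]])

```text
time: 16.62
tcp_pos: [481.5, 103.1, 55.1]
tcp_rot: [3.091, 0.559, 0.0]
wrist_force: [-0.9, 0.4, 3.5]
grip_width: 0.1
```

>>> drive_tool(increments=[[0,0,1,0,0],[0,0,2,0,0],[0,0,2,0,0]])

```text
time: 16.87
tcp_pos: [481.5, 103.2, 53.3]
tcp_rot: [3.091, 0.559, 0.0]
wrist_force: [-1.9, -0.1, 5.8]
grip_width: -0.0
```

>>> drive_tool(increments=[[0,0,1,0,0],[0,0,2,0,0],[0,0,2,0,0]])

```text
time: 17.12
tcp_pos: [481.5, 103.1, 51.6]
tcp_rot: [3.091, 0.559, 0.0]
wrist_force: [-1.9, -1.4, 8.7]
grip_width: -0.0
```

>>> drive_tool(increments=[[0,0,1,0,0],[0,0,2,0,0],[0,0,2,0,0]])

```text
time: 17.37
tcp_pos: [481.6, 103.1, 49.6]
tcp_rot: [3.091, 0.559, 0.0]
wrist_force: [-0.9, -0.8, 7.9]
grip_width: 0.1
```

>>> drive_tool(increments=[[0,0,1,0,0],[0,0,2,0,0],[0,0,2,0,0]])

```text
time: 17.62
tcp_pos: [481.6, 103.1, 48.0]
tcp_rot: [3.091, 0.559, 0.0]
wrist_force: [-3.8, -0.6, 11.2]
grip_width: 0.4
```

>>> drive_tool(increments=[[0,0,1,0,0],[0,0,2,0,0],[0,0,2,0,0]])

```text
time: 17.87
tcp_pos: [481.7, 103.1, 47.7]
tcp_rot: [3.09, 0.558, -0.0]
wrist_force: [-7.3, -2.0, 23.6]
grip_width: 0.4
```

>>> drive_tool(increments=[[0,0,1,0,0],[0,0,1.5,0,0],[0,0,1.5,0,0],[0,0,1.5,0,0]])

```text
time: 18.2
tcp_pos: [481.8, 103.1, 47.4]
tcp_rot: [3.09, 0.558, 0.0]
wrist_force: [-10.4, -3.1, 34.0]
grip_width: -0.2
```

>>> drive_tool(increments=[[0,0,-3,0,0],[0,0,-6,0,0],[0,0,-15,0,0],[0,0,-35,0,0],[-20,0,-60,0,0],[-45,0,-85,0,0],[-75,0,-85,0,0],[-75,0,-85,0,0],[-75,0,-85,0,0],[-75,0,-85,0,0]])

```text
time: 19.03
tcp_pos: [411.6, 77.0, 128.6]
tcp_rot: [3.091, 0.559, 0.002]
wrist_force: [0.0, -0.3, -0.2]
grip_width: 0.2
```

Run:
```python
from h import *
from rig import capture,manip
go('B',0,60)
c=capture("side");cv2.imwrite("pics/s15.png",cv2.resize(c["color"][150:280,170:300],None,fx=4.5,fy=4.5,interpolation=2)[:,:,::-1])
c=capture("wrist");cv2.imwrite("pics/w15.png",cv2.resize(c["color"],None,fx=1.5,fy=1.5)[:,:,::-1])
```

```text
tool delta [72.4 -0.1 68.6] target [479.5 102.4  60. ] tx [0.937 0.35  0.001] ty [ 0.35  -0.937  0.   ] F [ 0.01 -0.34 -0.16] t 19.0333 0.2
tilt [ 1.e-03  1.e-04 -1.e+00] q [ 0.06  0.06 -0.36  2.13  0.03  0.96 -1.53]
```

View pics/s15.png

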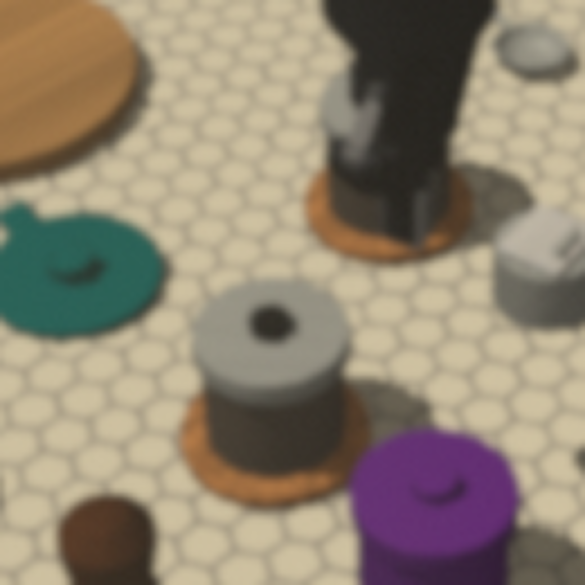

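View pics/w15.png

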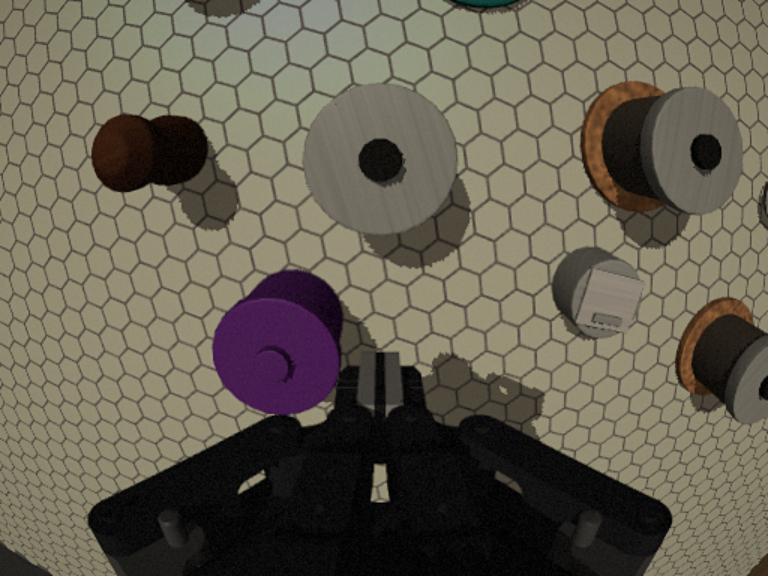

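The side view shows cover B level with its button near (230.5,222). The bystanders look unmoved. One numeric check, then I hand in.

Run:
```python
from h import *
from rig import capture,manip
c=capture("side");t=capture("top")
d=dark(c["color"],230,221,w=6,t=75);e=dark(t["color"],211,204,w=7,t=70);print(d,e)
P=plane(ray(c,*d[:2]),0)
for z in(79,84,89): print(z,proj(c,(*J['B'],z)))
print(manip.state()["wrist_force"],manip.state()["tcp_pos"])
im0=cv2.imread("pics/top0.png")[:,:,::-1].astype(int);df=abs(im0-t["color"].astype(int)).max(2)
for n,(u,v) in dict(salt=(287,215),lid=(217,138),mill=(153,222),spoon=(353,145),purple=(204,260)).items(): print(n,df[v-12:v+13,u-12:u+13].mean().round(1))
cv2.imwrite("pics/t16.png",t["color"][:,:,::-1])
```

```text
(np.float64(230.02138364779873), np.float64(221.56477987421383), np.int64(42)) (np.float64(212.26548672566372), np.float64(203.59671302149178), np.int64(45))
79 [230.2 223.2]
84 [230.1 221.5]
89 [230.  219.9]
[-0.27104656 -1.4004607  -0.04461137] [411.64167841  77.3064272  128.14924515]
salt 9.4
lid 5.9
mill 10.7
spoon 9.3
purple 20.8
```

View pics/t16.png

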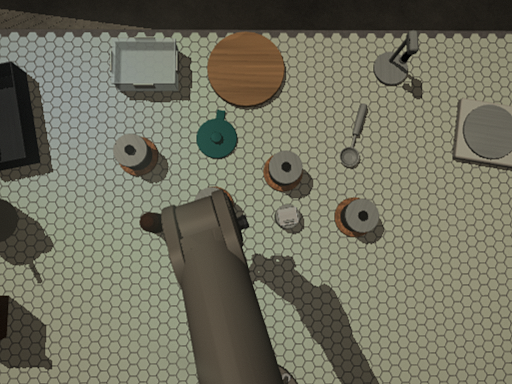

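The button height fell from 89 to 84 mm, which is the 5 mm expected. All bystanders are where they were and the arm touches nothing.

```bash
python3 -c "
from rig import manip
print(manip.finish_job())"
```

```text
the job is handed in; nothing more can be done
None
```

I found the unseated cover by feel, pushed it home by its centre button, and handed the job in at about 19 s.

- **Finding it:** I pressed 32 mm off the axis on three covers.
  - The ones at about (450,-249) and (565,-72) were stiff: 15–16 N with under 1 mm of give.
  - The one at (480,102) gave about 4 mm at 1–2 N, tilted visibly in the side view, and sprang level when released.
  - I never touched the fourth cover, at (607,292).
- **Pushing it home:** Pressing its button took about 8 mm of travel (3 mm button, 5 mm cover) to a hard stop, where I held 34 N. I pressed no other button.
- **Last checks:**
  - The side view puts the button 5 mm lower than before and the cover level.
  - The bystanders I could see in the pictures stand where they did. In the last top view the arm hid the seated cover and the purple look-alike. The wrist view just before showed both.
  - The wrist force was within its noise of about 1 N, so the arm was touching nothing.
- **What disagreed:**
  - The real fingertips sit about 36 mm behind the reported TCP; I allowed for this by using contact.
  - The wrist camera put the button about 1.5 mm farther along tool x than the top and side cameras did. I aimed the push at the wrist-camera position.

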